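Fit the drive plate onto the three studs of the tin spinner

TASK

Fit the loose drive plate back on the bench tin spinner: pick it up by its collar, set it over the centre spigot with the collar upwards, and turn it with light pressure until its three holes line up with the three studs. Then slide it down, in your grip, until it sits fully home and flat on the spindle flange, and let go. Do not drop it or force it against the studs, and leave the things standing round about where they are.

Things in the scene. Friction and masses are not known exactly. Their poses are not given: they have to be found in the camera images.
- drive_plate: Loose bare aluminium disc, 120 mm diameter, 10 mm thick, 0.28 to 0.56 kg, flat on the worktop. Round collar in its middle; 24 mm bore right through plate and collar. Three 11 mm through-holes on a 42 mm radius, 120 degrees apart. Origin: centre of the underside; z up along the collar; one hole lies on +x, the others at +120 and -120 degrees about z.
- collar_grip (a point): Point on the drive plate's axis, 40 mm above its underside. The collar is a tube, 40 mm outside diameter, from the plate up to 52 mm above the underside: the place to grip, at any yaw. With the TCP here the fingertips stay clear of the plate and, once it is home, of the stud ends.
- spinner: Bench tin spinner, fixed to the worktop: square grey motor base 140 x 140 mm, 45 mm high. Origin: centre of its underside; z up. On top a round steel spindle flange, 112 mm diameter, with a centre spigot and three studs. The gearing holds the spindle; it yields only to about 0.6 N m. The flange stands on a rubber mount that gives about 1 mm per 10 N downwards.
- seat (a point): Centre of the flange's flat upper face, on the spindle axis, 55 mm above the worktop; z up. The drive plate's origin comes here when it is home. Its axes belong to the base and do not turn with the studs.
- spigot_top (a point): Top centre of the spigot, on the spindle axis, 30 mm above the flange face. Spigot: upright, 22 mm diameter, its last 5 mm tapering to 14 mm. It is taller than the studs, so it enters the plate's bore first.
- stud_tops (a point): Point on the spindle axis level with the stud ends, 16 mm above the flange face. Three upright studs, 8 mm diameter, ends chamfered 1.5 mm, on a 42 mm radius, 120 degrees apart. Their turning angle differs each time, is unrelated to the base's yaw and is NOT reported: see or feel it. Holes pass over studs when within about 2 degrees; a plate resting on the stud ends has its underside here.
- small_tin_1: Bystander: small closed paint tin, 68 mm in diameter, 79 mm tall; origin at the centre of its underside.
- mix_cup_2: Bystander: clear graduated mixing cup, 72 mm in diameter, 95 mm tall; origin at the centre of its underside.
- label_roll: Bystander: white roll of labels, 68 mm in diameter, 62 mm tall; origin at the centre of its underside.
Things that resemble listed ones, but are neither listed nor needed, are in the scene too. Leave any black look-alike of the drive_plate alone.

How it is judged:
By the outcome, as a careful person would: the job done as asked, in the order asked, and still so for the second after the job is handed in, with the robot touching nothing.
It also fails if it takes over 48 s, if anything falls off the work surface, if the arm or the gripper's body presses on something with over 40 N, if the wrist force passes 120 N, or if a joint passes its speed limit or range.

ROBOT

A 7-joint arm with a two-finger parallel gripper is mounted at the origin on a cart in front of the work surface, level with it; the furniture and walls round the work are solid. World frame = base frame: x ahead of the robot, y to its left, z up, the work surface at z = 0. Lengths are in m, angles in rad, forces in N, time in s.
With the tool pointing down it reaches from about 0.4 to 0.875 m from the base axis. Payload 6.5 kg.
Tool frame: the origin (TCP) lies between the finger pads, 19 mm behind the fingertips; this is the grasp point; z points along the fingers, y is the line along which they close (so a half turn about z gives the same grasp; the last joint's range is limited). The gripper opens to 85 mm and grips with 20 to 120 N. Pads are 22 mm wide; open, the fingers measure 114 mm over their backs; the gripper's body (76 mm by 85 mm) begins 54 mm behind the grasp point. The pads swing forward as they close: fully open they stand 13 mm farther back than shut.
Start: joints at [1.276, 0.536, -0.004, 1.538, 0.003, 1.067, -0.071], TCP at [0.147, -0.633, 0.25] pointing down, gripper open.
Joint ranges: [-2.7, 2.7], [-0.37, 2.16], [-1.27, 1.26], [0.24, 2.4], [-1.31, 4.45], [0.19, 1.91], [-2.76, 2.76]. Speed limits (rad/s): [2.39, 2.39, 3.14, 3.14, 3.14, 3.14, 3.14].

INTERFACE

Orientations are given as a 3x3 rotation matrix whose columns are the frame's x, y, z axes.
In Python, from station import r, read_camera, calibration, order, spotter gives the robot as it stands.
- The arm moves only by the tool carry_out, never from a script. Its argument "deltas" is text: rows parted by semicolons, each of 4 numbers parted by spaces: the shift along the tool's x, y, z in m, then the turn about the tool's z in degrees. In form: dx dy dz twist; .... A call has 1 to 12 rows; each row shifts and turns the commanded pose from where the row before left it, along the tool's axes as they then stand; what a row does not reach is not made up. A row lasts 1/8 s, in which the tool goes at most 62.5 mm and 10.7 degrees, less where a joint would pass 70% of its speed; a pose out of reach is approached as far as the arm can. A call is refused whole if a number of a shift passes 0.0625 or a number of a turn 10.7, either way. A call with a gripper value outside its range is refused whole. "jaw" is the finger opening in m, from 0 to 0.0854, set as the call begins (left out, the last holds). The fingers move at their own pace and stop on an object; the grip force is fixed at half the most. Time passes only in rows, so rows that do not move let the fingers close. It gives the time, the measured TCP pose, the force, the opening and the grip force at its end, in the units of the state.
- r.read_state(): the state, without advancing time (a new reading comes with each control period).
- read_camera(name): name is "scene" or "top" or "wrist"; returns (picture, depth): 400x640x3 uint8, blue, green, red; 400x640 float32, m along the optical axis (not along the pixel's ray), 0 where there is no reading.
- calibration(name): a dict with "fov_y" (degrees; the focal length in pixels is half the picture's height over the tangent of half this angle, whatever the lens; pixels are square), "cx", "cy" (the principal point, pixels), "origin" and "rotation" of the camera in the world; the wrist camera has in their place "tool_from_camera" (4x4, takes a point from camera to tool coordinates, whose origin is the TCP and whose axes are the flange's). Camera axes: x right, y down, z forward; pixel columns grow to the right and rows downward; lengths in m; the calibration is good to about 2 mm. A picture is of the moment at which its call begins: read the wrist's pose just before it. calibration takes no time and is no camera call.
- order.finish_job(): hands the job in; it is judged then, once.
Trained networks look in the newest picture that a camera, given by its name, has taken for a name from the list of things; names that differ only in an ending like _2 or _b are one class to them, and where a whole thing is asked for, a point or a joint stands for the part that bears it (a point fixed in the world has none). Each returns a list of dicts, best first, with "score" (0 to 1); they miss things now and then, are a little off and sometimes report something else, mostly with a low value. They report only what shows in the picture. A call takes as long as a camera call. They do not tell look-alikes from the thing itself.
- spotter.masks_of(camera, name): "pixels" (400x640 bool, what is visible of it) and "box" ([left, top, width, height] in pixels, round what is visible of it).
- spotter.place_of(camera, name): "location" ([column, row] in pixels: a listed point, or the origin of a listed thing).
The state is a dict: "time_s": time; "joints": joint angles; "qd": joint speeds; "effort": joint torques, N m; "ee_pos": TCP position; "ee_rot": TCP orientation; "ft_force": force on the tool from outside, world axes, zero at the start; "ft_torque": the same for the moment, N m; "finger_gap": finger opening in m; "gripper_force": force on a finger pad.
Only numpy, scipy, OpenCV 4.12 (cv2) and the standard library are available. Lean on these libraries where they do the work, as an engineer would, in place of code of your own. Each camera call takes 0.05 s, during which the arm holds its last target. There are 200 camera calls.

## Working session

There is one attempt and no reset: what is moved stays moved. The work goes in short steps, Python scripts to look and compute and a tool call to move; the robot and the scene stay as the last step left them, time stands still between calls to the robot, and variables do not carry over. Pictures are saved under pics/ and viewed, at most 10 in all, crops included, and the job is handed in when it is done.

Besides the shell and the picture viewer there is one more tool, called as name(argument=value, ...) on one line, values as JSON. carry_out: Moves the arm, as the interface text tells. Its arguments: {"type":"object","properties":{"deltas":{"type":"string"},"jaw":{"type":"number"}},"required":["deltas"]}

```bash
mkdir -p pics; cat > h.py <<'E'
import numpy as np, cv2
from station import r, read_camera, calibration, order, spotter
def cam(name):
    s=r.read_state(); c=calibration(name); p,d=read_camera(name)
    f=200/np.tan(np.radians(c["fov_y"]/2))
    if name=="wrist":
        T=np.eye(4);T[:3,:3]=s["ee_rot"];T[:3,3]=s["ee_pos"]
        M=T@np.array(c["tool_from_camera"]); R,o=M[:3,:3],M[:3,3]
    else: R,o=np.array(c["rotation"]),np.array(c["origin"])
    return dict(p=p,d=d,f=f,cx=c["cx"],cy=c["cy"],R=R,o=np.array(o),s=s)
def ray(C,u,v): return C["R"]@np.array([(u-C["cx"])/C["f"],(v-C["cy"])/C["f"],1])
def onz(C,u,v,z):
    q=ray(C,u,v); return C["o"]+q*(z-C["o"][2])/q[2]
def proj(C,P):
    q=C["R"].T@(np.array(P)-C["o"]); return C["f"]*q[0]/q[2]+C["cx"],C["f"]*q[1]/q[2]+C["cy"]
def cloud(C):
    v,u=np.mgrid[:400,:640]; d=C["d"]
    q=np.stack([(u-C["cx"])/C["f"]*d,(v-C["cy"])/C["f"]*d,d],-1)
    return q@C["R"].T+C["o"]
E
python3 - <<'E'
from h import *
zs=dict(drive_plate=0,collar_grip=.04,spinner=0,seat=.055,spigot_top=.085,stud_tops=.071,small_tin_1=0,mix_cup_2=0,label_roll=0)
for n in("top","scene"):
    C=cam(n); cv2.imwrite(f"pics/{n}0.png",C["p"]); print(n,C["o"].round(3),C["R"][:,2].round(2))
    for k,z in zs.items():
        for e in spotter.place_of(n,k)[:3]:
            print(k,round(e["score"],2),np.round(e["location"]),onz(C,*e["location"],z).round(3))
s=r.read_state();print(s["time_s"],s["ee_pos"],s["ee_rot"])
E
```

```text
top [0.251 0.022 1.278] [ 0.17  0.   -0.98]
drive_plate 0.79 [290. 203.] [0.468 0.105 0.   ]
drive_plate 0.79 [446. 284.] [ 0.225 -0.339  0.   ]
drive_plate 0.72 [394. 258.] [ 0.303 -0.194  0.   ]
collar_grip 0.96 [449. 281.] [ 0.234 -0.337  0.04 ]
collar_grip 0.89 [396. 260.] [ 0.295 -0.191  0.04 ]
collar_grip 0.65 [291. 203.] [0.461 0.1   0.04 ]
spinner 0.7 [218. 200.] [0.483 0.319 0.   ]
seat 0.57 [214. 198.] [0.476 0.317 0.055]
spigot_top 0.62 [213. 195.] [0.479 0.313 0.085]
stud_tops 0.65 [210. 200.] [0.47  0.325 0.071]
small_tin_1 0.7 [226. 119.] [0.733 0.3   0.   ]
mix_cup_2 0.94 [268. 121.] [0.723 0.171 0.   ]
mix_cup_2 0.56 [226. 118.] [0.736 0.301 0.   ]
label_roll 0.82 [301. 126.] [0.705 0.071 0.   ]
label_roll 0.22 [214. 199.] [0.484 0.331 0.   ]
scene [-0.358 -0.57   0.652] [ 0.71  0.51 -0.48]
drive_plate 0.69 [303. 210.] [0.473 0.094 0.   ]
drive_plate 0.59 [385. 311.] [ 0.241 -0.337  0.   ]
drive_plate 0.56 [350. 270.] [ 0.314 -0.196  0.   ]
collar_grip 0.8 [349. 259.] [ 0.306 -0.193  0.04 ]
collar_grip 0.79 [301. 202.] [0.457 0.089 0.04 ]
collar_grip 0.64 [380. 299.] [ 0.23  -0.326  0.04 ]
spinner 0.72 [260. 189.] [0.488 0.31  0.   ]
seat 0.66 [257. 176.] [0.482 0.317 0.055]
spigot_top 0.63 [257. 169.] [0.483 0.315 0.085]
stud_tops 0.61 [256. 169.] [0.499 0.337 0.071]
small_tin_1 0.87 [304. 171.] [0.719 0.284 0.   ]
mix_cup_2 0.69 [326. 177.] [0.732 0.183 0.   ]
label_roll 0.9 [343. 187.] [0.699 0.081 0.   ]
1.0 [ 0.14742919 -0.63304267  0.25000699] [[ 9.73936423e-01  2.26821173e-01 -1.64626688e-05]
 [ 2.26821173e-01 -9.73936423e-01  1.27592125e-05]
 [-1.31395332e-05 -1.61607436e-05 -1.00000000e+00]]
```

View pics/top0.png

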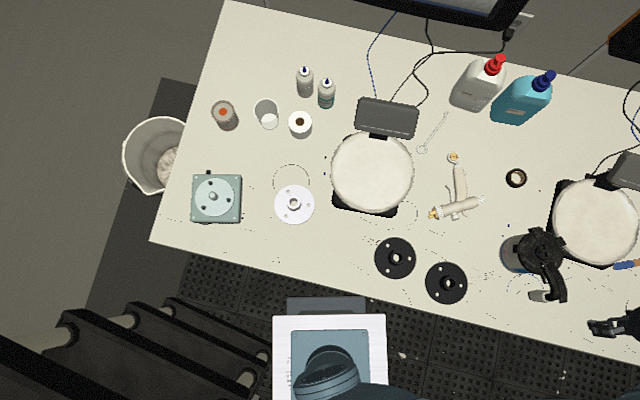

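View pics/scene0.png

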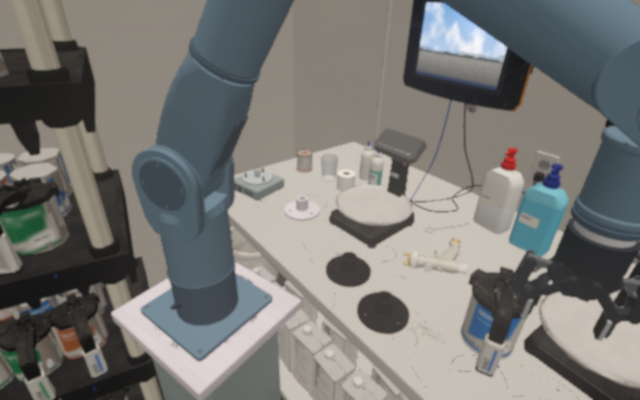

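The scene offers three candidates: a bare aluminium disc at top (294,204), and black discs at (394,258) and (446,284). The aluminium one fits the description, so I choose (294,204). The spinner is at (216,198). A close crop will check this.

```bash
python3 - <<'E'
import cv2
p=cv2.imread("pics/top0.png")[90:250,180:340]
cv2.imwrite("pics/crop0.png",cv2.resize(p,(600,600),interpolation=cv2.INTER_CUBIC))
E
```

```text
(no output)
```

View pics/crop0.png

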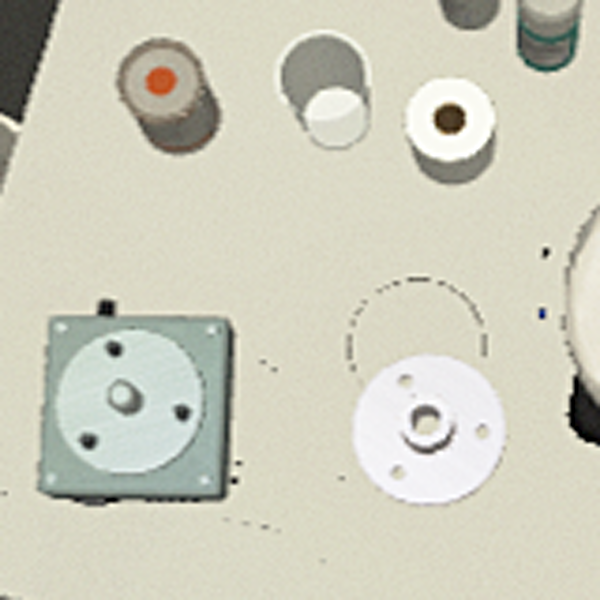

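The crop shows the bare disc with its collar up at crop (429,428), holes at (405,381), (481,431) and (398,472). The studs are at (114,349), (182,412) and (89,441), so the required turn is small, about 10° clockwise.

```bash
cat > sim.py <<'E'
import numpy as np
def sim(p,yaw,rows):
    p=np.array(p,float)
    for row in rows.split(";"):
        dx,dy,dz,t=map(float,row.split()); c,s=np.cos(yaw),np.sin(yaw)
        p+=[c*dx+s*dy, s*dx-c*dy, -dz]; yaw-=np.radians(t)
    return p,np.degrees(yaw)
def goto(p,yaw,q):  # tool-frame shift to reach q
    d=np.array(q)-p; c,s=np.cos(yaw),np.sin(yaw)
    return [c*d[0]+s*d[1], s*d[0]-c*d[1], -d[2]]
E
python3 - <<'E'
from sim import *; from station import calibration
c=calibration("wrist");print(c["fov_y"],np.round(c["tool_from_camera"],3))
p,y=np.array([.147,-.633,.25]),np.radians(13.1)
for n,row in((12,".058 -.012 -.004 -5.6"),(3,".055 -.014 .005 -6.8")):
    for i in range(n):
        p,y=sim(p,y,row);y=np.radians(y);print(p.round(3),round(np.degrees(y)),np.hypot(*p[:2]).round(3))
E
```

```text
71.60265851209746 [[ 0.    -0.963 -0.268  0.069]
 [ 1.     0.001 -0.001  0.   ]
 [ 0.001 -0.268  0.963 -0.123]
 [ 0.     0.     0.     1.   ]]
[ 0.201 -0.608  0.254] 19 0.64
[ 0.252 -0.578  0.258] 24 0.631
[ 0.3   -0.543  0.262] 30 0.621
[ 0.344 -0.504  0.266] 36 0.61
[ 0.384 -0.461  0.27 ] 41 0.6
[ 0.42  -0.413  0.274] 47 0.589
[ 0.451 -0.363  0.278] 52 0.579
[ 0.477 -0.31   0.282] 58 0.569
[ 0.498 -0.254  0.286] 64 0.559
[ 0.513 -0.197  0.29 ] 69 0.55
[ 0.522 -0.139  0.294] 75 0.541
[ 0.526 -0.079  0.298] 80 0.532
[ 0.522 -0.023  0.293] 87 0.522
[0.51  0.033 0.288] 94 0.511
[0.493 0.087 0.283] 101 0.5
```

carry_out(deltas=".058 -.012 -.004 -5.6;.058 -.012 -.004 -5.6;.058 -.012 -.004 -5.6;.058 -.012 -.004 -5.6;.058 -.012 -.004 -5.6;.058 -.012 -.004 -5.6;.058 -.012 -.004 -5.6;.058 -.012 -.004 -5.6;.058 -.012 -.004 -5.6;.058 -.012 -.004 -5.6;.058 -.012 -.004 -5.6;.058 -.012 -.004 -5.6")

```text
time_s: 2.5
ee_pos: [0.5269, -0.0775, 0.2983]
ee_rot: [[0.165, 0.986, 0.001], [0.986, -0.165, -0.0], [0.0, 0.001, -1.0]]
ft_force: [0.7, 0.8, 0.9]
finger_gap: 0.0855
gripper_force: 0.0
```

carry_out(deltas=".055 -.014 .005 -6.8;.055 -.014 .005 -6.8;.055 -.014 .005 -6.8;.04 0 0 0;0 0 0 0;0 0 0 0")

```text
time_s: 3.25
ee_pos: [0.4859, 0.1251, 0.283]
ee_rot: [[-0.185, 0.983, 0.0], [0.983, 0.185, -0.001], [-0.001, -0.0, -1.0]]
ft_force: [0.5, -0.6, 0.6]
finger_gap: 0.0856
gripper_force: 0.0
```

```bash
python3 - <<'E'
from h import *
C=cam("wrist"); cv2.imwrite("pics/w0.png",C["p"])
np.savez("w0.npz",**{k:v for k,v in C.items() if k!="s"})
for k,z in dict(collar_grip=.04,drive_plate=0,seat=.055,spigot_top=.085,stud_tops=.071).items():
    for e in spotter.place_of("wrist",k)[:2]: print(k,round(e["score"],2),np.round(e["location"]),onz(C,*e["location"],z).round(4))
s=C["s"];print(s["time_s"],s["ee_pos"],s["joints"],np.degrees(np.arctan2(s["ee_rot"][1][0],s["ee_rot"][0][0])))
E
```

```text
collar_grip 0.58 [300. 192.] [0.4678 0.0985 0.04  ]
collar_grip 0.5 [172. 347.] [ 0.3086 -0.1922  0.04  ]
drive_plate 0.71 [139. 383.] [ 0.2336 -0.3271  0.    ]
drive_plate 0.67 [301. 186.] [0.4663 0.0982 0.    ]
seat 0.6 [350.   5.] [0.4855 0.3204 0.055 ]
3.25 [0.48585918 0.12512528 0.2829688 ] [ 0.19238896  0.31068663 -0.64392529  1.85899356  0.21510227  1.04166106
 -0.35182633] 100.66872648573433
```

View pics/w0.png

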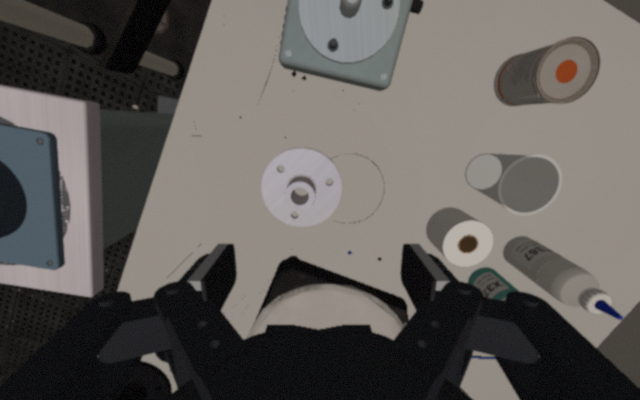

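The plate is at (301,187) with holes at about (280,169), (329,183) and (295,216); the spinner is at the top edge, partly cut off. Next I refine the plate centre and hole angle.

```bash
cat >> h.py <<'E'
def holes(C,cen,z,dark=True,name=None,size=150,lo=.03,hi=.054):
    """rectified top view at height z about cen (0.8 mm/px); blobs at 42 mm radius"""
    k=.0005; n=320; g=(np.arange(n)-n/2)*k
    X,Y=np.meshgrid(cen[0]+g,cen[1]-g); P=np.stack([X,Y,np.full_like(X,z)],-1)
    q=(P-C["o"])@C["R"]; mu=(C["f"]*q[...,0]/q[...,2]+C["cx"]).astype(np.float32); mv=(C["f"]*q[...,1]/q[...,2]+C["cy"]).astype(np.float32)
    im=cv2.remap(C["p"],mu,mv,cv2.INTER_CUBIC)
    if name: cv2.imwrite(name,cv2.resize(im,(560,560)))
    return im,X,Y
E
python3 - <<'E'
from h import *
C=dict(np.load("w0.npz")); cl=cloud(C)
m=(cl[...,2]>.004)&(cl[...,2]<.02)&(np.hypot(cl[...,0]-.467,cl[...,1]-.1)<.09)&(C["d"]>0)
pts=cl[m][:,:2].astype(np.float32);print(len(pts),cl[m][:,2].mean(),cv2.minEnclosingCircle(pts))
m=(cl[...,2]>.03)&(cl[...,2]<.06)&(np.hypot(cl[...,0]-.467,cl[...,1]-.1)<.05)
print(m.sum(),cl[m].mean(0),cv2.minEnclosingCircle(cl[m][:,:2].astype(np.float32)))
H=np.array([onz(C,*u,.01) for u in((280,169),(329,183),(295,216))])
print(H,H.mean(0)); d=H-H.mean(0); print(np.degrees(np.arctan2(d[:,1],d[:,0])),np.hypot(d[:,0],d[:,1]))
holes(C,(.467,.1),.01,name="pics/rect0.png")
E
```

```text
4219 0.008631673495909023 ((0.4677320420742035, 0.09600185602903366), 0.06034267693758011)
598 [0.46770795 0.09752705 0.04781239] ((0.46760281920433044, 0.09644944965839386), 0.02021780051290989)
[[0.43269103 0.11891222 0.01      ]
 [0.50586729 0.11184616 0.01      ]
 [0.46551329 0.05263823 0.01      ]] [0.46802387 0.09446554 0.01      ]
[145.32075879  24.66824634 -93.43491501] [0.04296568 0.04164385 0.04190259]
```

View pics/rect0.png

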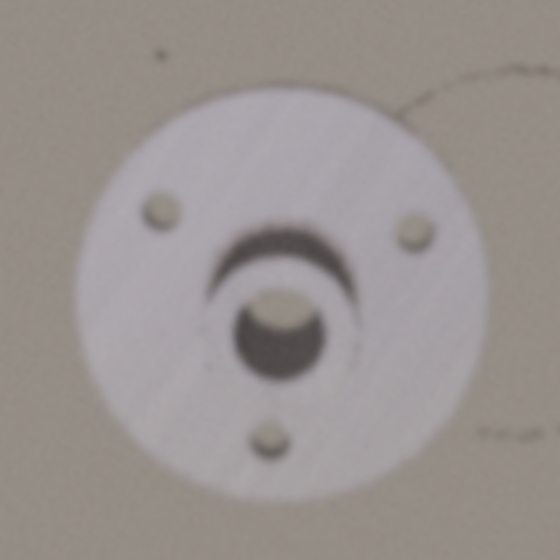

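```bash
python3 -c "
from sim import *
print(goto(np.array([.4859,.1251,.283]),np.radians(100.67),[.4677,.0962,.041]))"
```

```text
[np.float64(-0.025030547304552807), np.float64(-0.0232362153035847), np.float64(0.24199999999999997)]
```

carry_out(deltas="-.0125 -.0115 .03 0;-.0125 -.0117 .045 0;0 0 .05 0;0 0 .045 0;0 0 .035 0;0 0 .02 0;0 0 .012 0;0 0 .005 0;0 0 0 0;0 0 0 0")

```text
time_s: 4.8
ee_pos: [0.468, 0.0972, 0.0417]
ee_rot: [[-0.186, 0.983, 0.001], [0.983, 0.186, 0.0], [-0.0, 0.001, -1.0]]
ft_force: [0.6, 0.8, -0.1]
finger_gap: 0.0852
gripper_force: 0.0
```

carry_out(deltas="0 0 0 0;0 0 0 0;0 0 0 0;0 0 0 0;0 0 0 0;0 0 0 0;0 0 0 0", jaw=0.02)

```text
time_s: 5.68
ee_pos: [0.4672, 0.097, 0.0415]
ee_rot: [[-0.185, 0.983, -0.0], [0.983, 0.185, -0.001], [-0.001, -0.0, -1.0]]
ft_force: [-3.1, -1.3, 9.4]
finger_gap: 0.0382
gripper_force: 59.5
```

carry_out(deltas="0 0 -.005 0;0 0 -.015 0;0 0 -.03 0;0 0 -.045 0;.02 0 -.045 0;.035 0 -.04 0;.03 0 -.02 0;.01 0 -.01 0;0 0 0 0;0 0 0 0;0 0 0 0")

```text
time_s: 7.05
ee_pos: [0.4496, 0.189, 0.25]
ee_rot: [[-0.184, 0.983, -0.002], [0.983, 0.184, -0.001], [-0.001, -0.002, -1.0]]
ft_force: [0.4, -1.3, -4.1]
finger_gap: 0.0382
gripper_force: 61.0
```

```bash
python3 - <<'E'
from h import *
C=cam("wrist"); cv2.imwrite("pics/w1.png",C["p"])
np.savez("w1.npz",**{k:v for k,v in C.items() if k!="s"})
for k,z in dict(seat=.055,spigot_top=.085,stud_tops=.071).items():
    for e in spotter.place_of("wrist",k)[:2]: print(k,round(e["score"],2),np.round(e["location"]),onz(C,*e["location"],z).round(4))
s=C["s"];print(s["time_s"],s["ee_pos"],s["joints"],s["ft_force"],s["ft_torque"],np.degrees(np.arctan2(s["ee_rot"][1][0],s["ee_rot"][0][0])))
cl=cloud(C)
near=(np.hypot(cl[...,0]-.48,cl[...,1]-.317)<.08)&(C["d"]>0)
for a,b in((.049,.0595),(.064,.075),(.08,.095)):
    m=near&(cl[...,2]>a)&(cl[...,2]<b)
    if m.sum()>3: print(a,m.sum(),cl[m].mean(0),cv2.minEnclosingCircle(cl[m][:,:2].astype(np.float32)))
holes(C,(.48,.317),.071,name="pics/rect1.png")
E
```

```text
seat 0.73 [504. 223.] [0.6819 0.1819 0.055 ]
seat 0.67 [372.  69.] [0.4836 0.3194 0.055 ]
spigot_top 0.58 [379.  64.] [0.485  0.3191 0.085 ]
stud_tops 0.89 [378.  65.] [0.4866 0.3215 0.071 ]
stud_tops 0.17 [380.  64.] [0.4876 0.3223 0.071 ]
7.05 [0.44958341 0.18901106 0.25001036] [ 0.06767827  0.33435651 -0.67034472  1.92585776  0.25015626  0.96701854
 -0.53442215] [ 0.44882601 -1.27414576 -4.10223922] [0.03708101 0.00210755 0.06020093] 100.6120689085886
0.049 8798 [0.48445475 0.32160116 0.05374255] ((0.48538199067115784, 0.3198521137237549), 0.056094758212566376)
0.064 241 [0.48458717 0.32086132 0.06901433] ((0.4854089617729187, 0.31978240609169006), 0.04582509770989418)
0.08 353 [0.48467734 0.31927917 0.08282151] ((0.4845597445964813, 0.3191511332988739), 0.010544401593506336)
```

View pics/rect1.png

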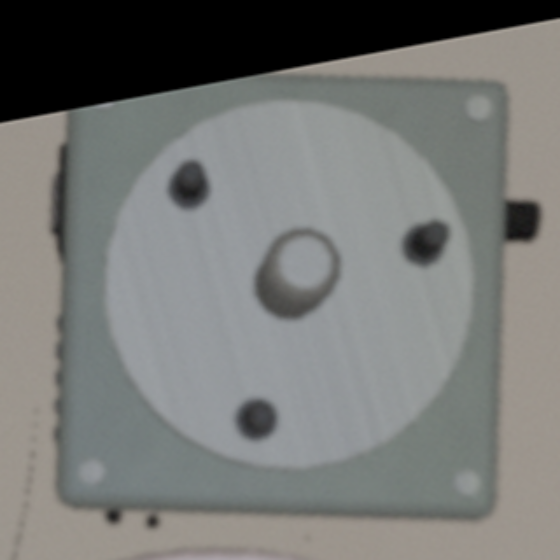

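View pics/w1.png

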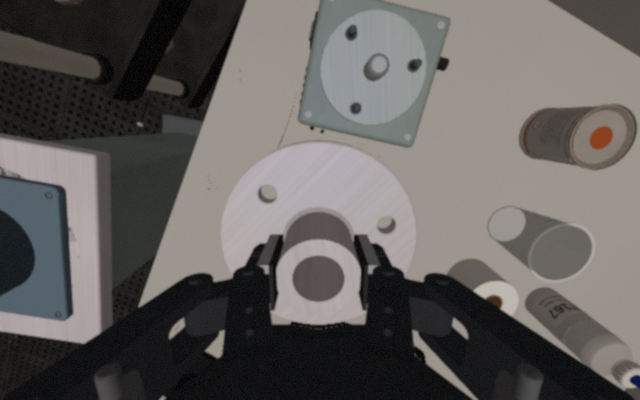

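The held plate shows holes at (268,194) and (386,224), and the studs are at about (351,32), (415,64) and (355,107) with the spigot at (376,65). Now I compute both relative to the tool.

```bash
python3 - <<'E'
from h import *
C=dict(np.load("w1.npz")); cl=cloud(C); tcp=np.array([.4496,.1890,.25])
g=cv2.cvtColor(C["p"],cv2.COLOR_BGR2GRAY)
# studs: dark blobs above the flange
m=(np.hypot(cl[...,0]-.485,cl[...,1]-.3197)<.055)&(cl[...,2]>.066)&(cl[...,2]<.075)&(C["d"]>0)
n,l,st,ce=cv2.connectedComponentsWithStats(m.astype(np.uint8))
P=[]
for i in range(1,n):
    if st[i,4]>12:
        q=cl[l==i]; print(st[i,4],q.mean(0)); 
        if abs(np.hypot(q[:,0].mean()-.485,q[:,1].mean()-.3197)-.042)<.006: P.append(cv2.minEnclosingCircle(q[:,:2].astype(np.float32))[0])
P=np.array(P);c=P.mean(0);d=P-c;print("studs",P,c,np.degrees(np.arctan2(d[:,1],d[:,0]))%120,np.hypot(*d.T))
# plate
for a,b in((.206,.224),(.255,.268)):
    m=(np.hypot(cl[...,0]-tcp[0],cl[...,1]-tcp[1])<(.07 if a<.21 else .03))&(cl[...,2]>a)&(cl[...,2]<b)&(C["d"]>0)
    q=cl[m]; print(a,len(q),q.mean(0)-tcp,[np.array(cv2.minEnclosingCircle(q[:,:2].astype(np.float32))[0])-tcp[:2],cv2.minEnclosingCircle(q[:,:2].astype(np.float32))[1]])
m=(np.hypot(cl[...,0]-tcp[0],cl[...,1]-tcp[1])<.058)&(np.hypot(cl[...,0]-tcp[0],cl[...,1]-tcp[1])>.03)&(cl[...,2]>.206)&(cl[...,2]<.23)
z=np.median(cl[m][:,2]);print("top z",z)
H=np.array([onz(C,*u,z) for u in((268,193.5),(386,224))]);d=H[:,:2]-tcp[:2]
print(d,np.degrees(np.arctan2(d[:,1],d[:,0])),np.hypot(*d.T)); e=d[1]-d[0];print("from chord",np.degrees(np.arctan2(e[1],e[0])),np.hypot(*e))
im,X,Y=holes(C,tcp[:2],z,name="pics/rect2.png")
E
```

```text
64 [0.45468124 0.34829105 0.06905039]
59 [0.52508216 0.33135716 0.06909517]
42 [0.47941683 0.3129841  0.07083676]
50 [0.47503753 0.27898413 0.06911454]
studs [[0.4546797  0.34822023]
 [0.52555645 0.3312915 ]
 [0.47559947 0.27840793]] [0.48527854 0.31930655] [16.62195965 16.57070375 16.68534688] [0.04209857 0.04202319 0.04202834]
0.206 16922 [-0.00194655  0.01863127 -0.03286302] [array([ 0.00197656, -0.0015346 ]), 0.06048639491200447]
0.255 4638 [0.00100932 0.00120999 0.00946006] [array([-0.00134404,  0.00684918]), 0.02924923598766327]
top z 0.21712676134821393
[[-0.03247376  0.02265263]
 [ 0.03926622  0.0170805 ]] [145.1016331   23.50866558] [0.03959402 0.04282032]
from chord -4.441312862653367 0.07195605167503633
```

View pics/rect2.png

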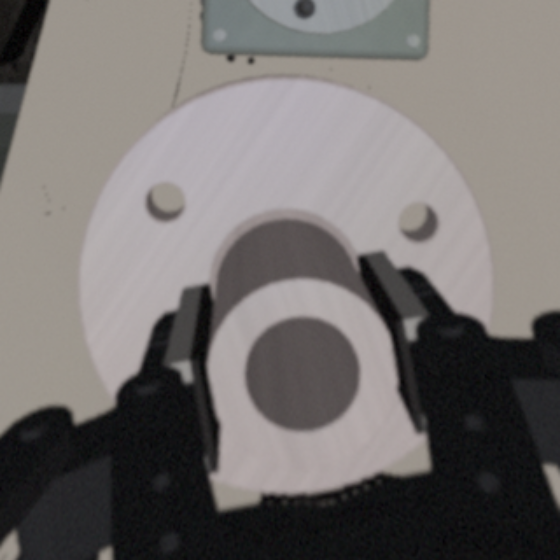

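Stud phase is 16.6° and plate phase 25.4°, so the twist needed is about +8.8°. I go above the spigot, TCP near (.4843, .3203).

carry_out(deltas=".015 .007 0 0;.03 .014 0 0;.035 .017 .01 0;.028 .014 .02 0;.0147 .0063 .025 0;0 0 .02 0;0 0 .012 0;0 0 .003 0;0 0 0 0;0 0 0 0")

```text
time_s: 8.5
ee_pos: [0.4848, 0.3219, 0.1619]
ee_rot: [[-0.185, 0.983, 0.001], [0.983, 0.185, 0.001], [0.0, 0.001, -1.0]]
ft_force: [-0.0, -1.4, -2.9]
finger_gap: 0.0386
gripper_force: 61.0
```

carry_out(deltas="0 0 0 0;0 0 0 0")

```text
time_s: 8.75
ee_pos: [0.4844, 0.3219, 0.1613]
ee_rot: [[-0.186, 0.983, 0.0], [0.983, 0.186, 0.0], [0.0, 0.001, -1.0]]
ft_force: [0.1, 0.2, -3.2]
finger_gap: 0.0384
gripper_force: 61.0
```

```bash
python3 - <<'E'
from h import *
a=[]
for i in range(4): read_camera("wrist"); s=r.read_state(); a.append(np.r_[s["ee_pos"],s["ft_force"],s["ft_torque"],s["joints"][6]])
print(np.round(a,4))
E
```

```text
[[ 4.8440e-01  3.2190e-01  1.6120e-01  1.4730e-01  2.3600e-02 -3.0947e+00
  -5.7800e-02  2.1500e-02 -9.4000e-03 -8.2550e-01]
 [ 4.8430e-01  3.2190e-01  1.6110e-01  9.9120e-01  5.4070e-01 -2.6586e+00
   1.3200e-02 -2.7600e-02 -7.4000e-03 -8.2550e-01]
 [ 4.8430e-01  3.2190e-01  1.6100e-01  4.4340e-01 -4.7720e-01 -3.3462e+00
   2.7900e-02  4.6400e-02 -1.8700e-02 -8.2550e-01]
 [ 4.8430e-01  3.2190e-01  1.6100e-01  2.3550e-01  3.0610e-01 -3.3275e+00
  -1.8500e-02  2.0000e-03  2.2800e-02 -8.2550e-01]]
```

carry_out(deltas="-.0016 .0003 .01 0;0 0 .012 0;0 0 .008 0;0 0 .004 0;0 0 .003 0;0 0 .002 0;0 0 0 0")

```text
time_s: 9.82
ee_pos: [0.4849, 0.3204, 0.1221]
ee_rot: [[-0.186, 0.983, 0.0], [0.983, 0.186, 0.0], [0.0, 0.0, -1.0]]
ft_force: [-0.1, -1.2, -3.0]
finger_gap: 0.0384
gripper_force: 61.0
```

carry_out(deltas="0 0 .003 0;0 0 .002 0;0 0 .001 0;0 0 0 0;0 0 0 0")

```text
time_s: 10.45
ee_pos: [0.4846, 0.3204, 0.1158]
ee_rot: [[-0.186, 0.983, -0.0], [0.983, 0.186, -0.0], [0.0, -0.0, -1.0]]
ft_force: [-1.2, 0.1, -4.1]
finger_gap: 0.0382
gripper_force: 61.1
```

carry_out(deltas="0 0 .001 0;0 0 .001 0;0 0 .001 0;0 0 0 0;0 0 0 0")

```text
time_s: 11.08
ee_pos: [0.4846, 0.3204, 0.1129]
ee_rot: [[-0.186, 0.983, -0.0], [0.983, 0.186, 0.0], [0.0, -0.0, -1.0]]
ft_force: [-4.0, 1.0, -2.2]
finger_gap: 0.0388
gripper_force: 61.2
```

carry_out(deltas="0 -.0006 0 0;0 0 .0005 0;0 0 .0005 0;0 0 .0005 0;0 0 0 0;0 0 0 0")

```text
time_s: 11.82
ee_pos: [0.4845, 0.3204, 0.1118]
ee_rot: [[-0.186, 0.983, 0.001], [0.983, 0.186, 0.0], [0.0, 0.001, -1.0]]
ft_force: [-2.6, 0.3, 3.5]
finger_gap: 0.0384
gripper_force: 61.7
```

The plate rests on the stud ends with about 6 N. I turn it lightly.

carry_out(deltas="0 -.0003 0 1.5;0 0 0 1.5;0 0 0 1.5;0 0 0 1;0 0 0 0")

```text
time_s: 12.45
ee_pos: [0.4844, 0.3202, 0.1114]
ee_rot: [[-0.09, 0.996, 0.001], [0.996, 0.09, 0.0], [0.0, 0.001, -1.0]]
ft_force: [1.1, 0.8, 0.8]
finger_gap: 0.0385
gripper_force: 61.4
```

carry_out(deltas="0 0 0 1;0 0 0 1;0 0 0 .7;0 0 0 .6;0 0 0 0;0 0 0 0")

```text
time_s: 13.2
ee_pos: [0.4839, 0.3201, 0.1114]
ee_rot: [[-0.033, 0.999, -0.0], [0.999, 0.033, -0.0], [-0.0, -0.0, -1.0]]
ft_force: [0.2, -0.2, -3.9]
finger_gap: 0.0386
gripper_force: 61.1
```

```bash
python3 - <<'E'
from h import *
s=r.read_state();print(s["ft_torque"],s["joints"],np.degrees(np.arctan2(s["ee_rot"][1][0],s["ee_rot"][0][0])))
E
```

```text
[ 0.02348388 -0.00893525  0.0020579 ] [-0.27631652  0.66446937 -0.52586352  1.79883085  0.4465276   0.79912189
 -0.99371457] 91.91847774300815
```

The force fell back to the free value, so the holes have found the studs. I slide it down.

carry_out(deltas="0 0 .001 0;0 0 .001 0;0 0 .001 0;0 0 0 0")

```text
time_s: 13.7
ee_pos: [0.4839, 0.3201, 0.1084]
ee_rot: [[-0.033, 0.999, -0.0], [0.999, 0.033, -0.0], [-0.0, -0.0, -1.0]]
ft_force: [0.3, 0.3, -3.9]
finger_gap: 0.0386
gripper_force: 61.1
```

carry_out(deltas="0 0 .0015 0;0 0 .0015 0;0 0 .0015 0;0 0 .0015 0;0 0 .0015 0;0 0 .001 0;0 0 0 0;0 0 0 0")

```text
time_s: 14.7
ee_pos: [0.484, 0.3202, 0.1]
ee_rot: [[-0.033, 0.999, 0.0], [0.999, 0.033, 0.0], [0.0, 0.0, -1.0]]
ft_force: [-0.2, -0.1, -2.9]
finger_gap: 0.0387
gripper_force: 61.1
```

carry_out(deltas="0 0 .001 0;0 0 .001 0;0 0 .0007 0;0 0 .0005 0;0 0 0 0;0 0 0 0")

```text
time_s: 15.45
ee_pos: [0.484, 0.3202, 0.0968]
ee_rot: [[-0.033, 0.999, 0.0], [0.999, 0.033, 0.0], [0.0, 0.0, -1.0]]
ft_force: [0.5, 0.2, -3.6]
finger_gap: 0.0384
gripper_force: 61.1
```

carry_out(deltas="0 0 .0005 0;0 0 .0005 0;0 0 .0003 0;0 0 0 0;0 0 0 0")

```text
time_s: 16.08
ee_pos: [0.4841, 0.3203, 0.0958]
ee_rot: [[-0.033, 0.999, 0.0], [0.999, 0.033, 0.0], [0.0, 0.0, -1.0]]
ft_force: [-1.4, -0.8, 5.1]
finger_gap: 0.0387
gripper_force: 61.7
```

carry_out(deltas="0 0 .0005 0;0 0 0 0;0 0 0 0")

```text
time_s: 16.45
ee_pos: [0.4841, 0.3203, 0.0954]
ee_rot: [[-0.033, 0.999, 0.0], [0.999, 0.033, -0.0], [-0.0, 0.0, -1.0]]
ft_force: [-2.1, -2.1, 7.8]
finger_gap: 0.0385
gripper_force: 62.0
```

carry_out(deltas="0 0 0 0;0 0 0 0;0 0 0 0;0 0 0 0;0 0 0 0", jaw=0.075)

```text
time_s: 17.08
ee_pos: [0.484, 0.3202, 0.0949]
ee_rot: [[-0.033, 0.999, 0.0], [0.999, 0.033, 0.0], [0.0, 0.0, -1.0]]
ft_force: [-0.9, 0.2, -0.6]
finger_gap: 0.0752
gripper_force: 0.0
```

Released with no load on the tool. I rise straight up, then back off to look.

carry_out(deltas="0 0 -.01 0;0 0 -.025 0;0 0 -.04 0;0 0 -.045 0;-.03 0 -.03 0;-.05 0 -.01 0;-.02 0 0 0;0 0 0 0;0 0 0 0;0 0 0 0")

```text
time_s: 18.32
ee_pos: [0.4869, 0.2218, 0.255]
ee_rot: [[-0.036, 0.999, -0.0], [0.999, 0.036, 0.001], [0.001, -0.0, -1.0]]
ft_force: [-1.2, -0.2, 0.3]
finger_gap: 0.0754
gripper_force: 0.0
```

```bash
python3 - <<'E'
from h import *
C=cam("wrist"); cv2.imwrite("pics/w2.png",C["p"]); cl=cloud(C); c=np.array([.4848,.3195])
R=np.hypot(cl[...,0]-c[0],cl[...,1]-c[1])
m=(R<.07)&(cl[...,2]>.057)&(cl[...,2]<.075)&(C["d"]>0)
q=cl[m];print(len(q),np.median(q[:,2]),cv2.minEnclosingCircle(q[:,:2].astype(np.float32)))
q=q[(np.hypot(*(q[:,:2]-c).T)>.026)&(np.hypot(*(q[:,:2]-c).T)<.055)]
q=q[abs(q[:,2]-np.median(q[:,2]))<.002]
A=np.c_[q[:,:2]-c,np.ones(len(q))];print("plane",np.linalg.lstsq(A,q[:,2],rcond=None)[0])
t=(R<.026)&(cl[...,2]>.095)&(cl[...,2]<.12);print("collar top",np.median(cl[t][:,2]))
w=(np.hypot(cl[...,0]-.5,cl[...,1]-.15)<.05)&(C["d"]>0);print("table",np.median(cl[w][:,2]))
E
```

```text
8918 0.06339365213431516 ((0.4856686592102051, 0.3193657398223877), 0.060290757566690445)
plane [-0.00058701  0.0013603   0.06337627]
collar top 0.10535777013340636
table -0.0019238149744598143
```

View pics/w2.png

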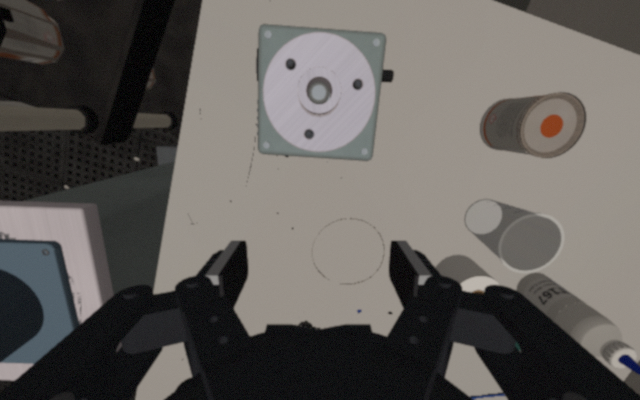

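The plate is on the spinner at (319,91) with the three studs showing through its holes. It is flat (slope about 0.001). Its top reads 63.4 mm, or about 65 mm once the roughly 1.5 mm low depth reading is corrected, which is the home height. The bystanders in view (tin, cup, label roll) are undisturbed.

```bash
python3 -c "
from station import order
print(order.finish_job())"
```

```text
the job is handed in; nothing more can be done
None
```

The drive plate is fully home and flat on the spindle flange with all three studs through its holes; it was released cleanly and the job was handed in at about 18 s.

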